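Fill a narrow-necked jar with hazelnuts through a hand chute

TASK

Pick up the metal chute by its black handle without losing the four hazelnuts in it, lower its spout gently into the mouth of the glass jar until its underside rests on the rim, and, keeping it resting lightly on the rim, tip it until all the nuts have run into the jar. Press on the jar only lightly (never more than about 10 N), do not shove or tip the jar, and leave the honey jar, spice jar and mug alone. Then stand the empty chute back on its foot on the worktop, clear of the jar, and let go.

Things in the scene. Friction and masses are not known exactly. Their poses are not given: they have to be found in the camera images.
- chute: Aluminium trough, 190 mm long, 32 wide (26 inside), open on top and at the spout, 0.18 kg. Origin under its middle, on the worktop; x points to the spout, z up. As it stands its floor rises to the spout at 0.15 rad; turned nose down (+ about its y) by 0.3 and more the nuts roll out, 0.5 empties it. Stands on its rear edge (x=-93) and a cross foot at x=+25 (48 wide, down to z=0).
- chute_rest (a point): Point on the chute's underside that suits to rest on the rim, with the spout well into the mouth: x=+66, y=0, z=+24.1 mm in the chute's frame, 28 mm behind the spout's end. The underside there is a flat plane, parallel to the floor (it rises 0.151 mm per mm of x). Axes as the chute.
- chute_grip (a point): Where to grip the handle: x=-12, y=0, z=+78 mm in the chute's frame. The handle is an upright black plate, 12 mm thick (along the chute's y), 50 long (along x), top at z=98, on a roof over the trough (at most 49 high under it). Grip it across its thickness from above; the sides are flat, so the tool may lean along the chute. Keep fingertips above z=51. Axes as the chute.
- spout_tip (a point): Middle of the outer end of the chute's floor, at the spout: x=+93.9, y=0, z=+31.4 mm in the chute's frame (floor 3 mm thick).
- jar: Clear glass storage jar with a narrow neck, loose, about 0.75 kg (0.6 to 1 kg), 110 mm high; body 90 mm in diameter up to 66 mm, a sloping shoulder to 86 mm, then a straight neck 58 mm outside and about 50 mm inside (walls 4 mm). Origin: centre of its underside; z up. Hard; slides if pushed sideways; pressing the held chute on its rim gains some 5 to 10 N per mm.
- jar_mouth (a point): Centre of the jar's round mouth at the height of the rim, 110 mm above the jar's origin.
- nut_1: Hazelnut, a hard brown ball 20 mm in diameter with a pale cap, 10 g, lying in the back half of the chute at the start; origin at its centre.
- nut_2: Hazelnut, a hard brown ball 20 mm in diameter with a pale cap, 10 g, lying in the back half of the chute at the start; origin at its centre.
- nut_3: Hazelnut, a hard brown ball 20 mm in diameter with a pale cap, 10 g, lying in the back half of the chute at the start; origin at its centre.
- nut_4: Hazelnut, a hard brown ball 20 mm in diameter with a pale cap, 10 g, lying in the back half of the chute at the start; origin at its centre.
- honey_jar: Bystander: honey jar with a dark lid, 61 mm in diameter, 82 mm high, origin at the centre of its underside.
- spice_jar: Bystander: spice jar with a dark cap, 41 mm in diameter, 105 mm high, origin at the centre of its underside.
- mug: Bystander: dark and white mug, 82 x 114 x 97 mm with its handle, origin at the middle of its underside.
Things that resemble listed ones, but are neither listed nor needed, are in the scene too. What is shaped like the jar but green, orange or turquoise is not meant.

How it is judged (in metres and radians):
On the way, in this order (a step that is already met when the one before it is completed fails the run):
1. the chute is lifted off the worktop, nearly level, with all four nuts in its back half (height (world z) of chute above 0.05 m and angle between chute's own z axis and vertical below 0.2 rad and x of nut_1 in the frame of chute between -0.1 and 0.03 m and z of each of nut_1, nut_2, nut_3, nut_4 in the frame of chute below 0.06 m and x of nut_2 in the frame of chute between -0.1 and 0.03 m and x of nut_3 in the frame of chute between -0.1 and 0.03 m and x of nut_4 in the frame of chute between -0.1 and 0.03 m), for 0.2 s.
2. the spout is over the jar's mouth and the chute's underside rests on the jar with more than 1 N, all nuts still in its back half (horizontal distance between spout_tip and jar_mouth below 0.024 m and contact force between chute and jar above 1 N and angle between chute's own z axis and vertical below 0.2 rad and x of nut_1 in the frame of chute between -0.1 and 0.03 m and z of each of nut_1, nut_2, nut_3, nut_4 in the frame of chute below 0.06 m and x of nut_2 in the frame of chute between -0.1 and 0.03 m and x of nut_3 in the frame of chute between -0.1 and 0.03 m and x of nut_4 in the frame of chute between -0.1 and 0.03 m), for 0.3 s.
3. the chute is being tipped (more than 0.2 rad), its spout over the mouth and its underside resting on the jar with more than 0.5 N, before all the nuts are in (horizontal distance between spout_tip and jar_mouth below 0.024 m and contact force between chute and jar above 0.5 N and angle between chute's own z axis and vertical above 0.2 rad and not (horizontal distance between each of nut_1, nut_2, nut_3, nut_4 and jar below 0.042 m and z of each of nut_1, nut_2, nut_3, nut_4 in the frame of jar below 0.09 m)), for 0.3 s.
4. all four nuts are in the jar while the tipped chute (more than 0.3 rad) still rests on it with more than 0.5 N (horizontal distance between spout_tip and jar_mouth below 0.024 m and contact force between chute and jar above 0.5 N and angle between chute's own z axis and vertical above 0.3 rad and horizontal distance between each of nut_1, nut_2, nut_3, nut_4 and jar below 0.042 m and z of each of nut_1, nut_2, nut_3, nut_4 in the frame of jar below 0.09 m), for 0.15 s.
At the end, for the whole second after the job is handed in: All four nuts in the jar (within 42 mm of its axis, below 90 mm); jar upright, within 30 mm of its start; chute standing on its foot on the worktop, level within 0.08 rad and 8 mm, at rest, released, not touching the jar (centres over 70 mm apart) (horizontal distance between each of nut_1, nut_2, nut_3, nut_4 and jar below 0.042 m and z of each of nut_1, nut_2, nut_3, nut_4 in the frame of jar below 0.09 m and angle between chute's own z axis and vertical below 0.08 rad and height (world z) of chute between -0.008 and 0.008 m and linear speed of each of chute, jar below 0.02 m/s and contact force between chute and jar below 0.05 N and horizontal distance between chute and jar above 0.07 m and angle between jar's own z axis and vertical below 0.06 rad and distance of jar from where it was at the start of the episode below 0.03 m and height (world z) of jar below 0.006 m and contact force between the fingers and chute below 0.05 N).
It fails at once if the chute or the robot presses on the jar with more than 10 N (contact force between any of chute, the arm, the fingers and jar above 10 N).
It fails at once if the jar is shoved more than 30 mm or tipped more than 0.15 rad (distance of jar from where it was at the start of the episode above 0.03 m or angle between jar's own z axis and vertical above 0.15 rad).
It fails at once if the chute is tipped more than 0.25 rad with its spout tip more than 10 mm above the rim while a nut is not yet in the jar (angle between chute's own z axis and vertical above 0.25 rad and z of spout_tip in the frame of jar_mouth above 0.01 m and not (horizontal distance between each of nut_1, nut_2, nut_3, nut_4 and jar below 0.042 m and z of each of nut_1, nut_2, nut_3, nut_4 in the frame of jar below 0.09 m)).
It fails at once if a nut lands on the worktop or floor ((height (world z) of nut_1 below 0.014 m and horizontal distance between nut_1 and jar above 0.05 m and distance between nut_1 and chute above 0.02 m) or (height (world z) of nut_2 below 0.014 m and horizontal distance between nut_2 and jar above 0.05 m and distance between nut_2 and chute above 0.02 m) or (height (world z) of nut_3 below 0.014 m and horizontal distance between nut_3 and jar above 0.05 m and distance between nut_3 and chute above 0.02 m) or (height (world z) of nut_4 below 0.014 m and horizontal distance between nut_4 and jar above 0.05 m and distance between nut_4 and chute above 0.02 m)).
It fails at once if the honey jar, the spice jar or the mug is moved more than 20 mm (distance of any of honey_jar, spice_jar, mug from where it was at the start of the episode above 0.02 m).
It also fails if it takes over 72 s, if anything falls off the work surface, if the arm or the gripper's body presses on something with over 40 N, if the wrist force passes 120 N, or if a joint passes its speed limit or range.

ROBOT

A 6-joint arm with a two-finger parallel gripper is mounted at the origin on a cart in front of the work surface, level with it; the furniture and walls round the work are solid. World frame = base frame: x ahead of the robot, y to its left, z up, the work surface at z = 0. Lengths are in m, angles in degrees, forces in N, time in s.
With the tool pointing down it reaches from about 0.35 to 0.875 m from the base axis. Payload 4.2 kg.
Tool frame: the origin (TCP) lies on the centre line of the jaws, within the pads' length; the fingertips stand 11 mm ahead of it and the grasp point (between the pads) lies 8 mm behind it; z points along the fingers, y is the line along which they close (so a half turn about z gives the same grasp; the last joint's range is limited). The gripper opens to 87 mm and grips with 3 to 60 N. Pads are 19 mm wide; open, the fingers measure 117 mm over their backs; the gripper's body (75 mm by 190 mm) begins 51 mm behind the grasp point.
Start: joints at [-48.782, 22.042, 0.453, 0, -68.411, -14.817], TCP at [0.278, -0.56, 0.234] pointing down, gripper open.
Joint ranges: [-179.83, 179.83], [-69.29, 118.12], [-61.27, 80.66], [-181.25, 117.63], [-171.15, -9.14], [-177.46, 177.46]. Speed limits (degrees/s): [159.86, 159.86, 180, 180, 180, 180].

INTERFACE

Orientations are given as a 3x3 rotation matrix whose columns are the frame's x, y, z axes.
In Python, from station import r gives the robot as it stands.
- The arm moves only by the tool servo_tool, never from a script. Its argument "commands" is a list that holds one entry, the list of rows, each a list of 7 numbers: the closure, from 0 (fully open) to 1 (shut), then the shift along the tool's x, y, z in mm, then the turn, a rotation vector about the tool's x, y, z in rad. In form: [[[claw, x, y, z, ax, ay, az], ...]]. A call has exactly 5 rows; each row is the pose to reach, as a shift and turn from the pose commanded when the call began, along the tool's axes at that moment; what a row does not reach only later rows make up. A row lasts 1/10 s, in which the tool goes at most 50 mm and 8.59 degrees, less where a joint would pass 70% of its speed; a pose out of reach is approached as far as the arm can. A call with a gripper value outside its range is refused whole. The fingers move at their own pace and stop on an object; the grip force is fixed at half the most. Time passes only in rows, so rows that repeat a pose let the fingers close, or fill a call up. It gives the time, the measured TCP pose, the force, the opening and the grip force at its end, in the units of the state.
- r.sense(): the state, without advancing time (a new reading comes with each control period).
- r.capture(name): name is "scene" or "top" or "wrist"; returns a dict with "pixels" (480x640x3 uint8, red, green, blue), "camera_matrix" (3x3 intrinsics, pixels), "dist" ([k1, k2, p1, p2, k3] as OpenCV has them; the pictures are not rectified), "R" (3x3) and "t" (3): a world point X has camera coordinates R X + t. Camera axes: x right, y down, z forward; pixel columns grow to the right and rows downward; lengths in m; the calibration is good to about 2 mm. A picture is of the moment at which its call begins. There is no depth.
- r.finish_job(): hands the job in; it is judged then, once.
The state is a dict: "time_s": time; "joints": joint angles; "joint_velocities": joint speeds; "effort": joint torques, N m; "tcp_pos": TCP position; "ee_rot": TCP orientation; "wrist_force": force on the tool from outside, world axes, zero at the start; "moment": the same for the moment, N m; "gripper_width": opening from 0.0 (shut) to 1.0 (fully open); "gripper_force": force on a finger pad.
Only numpy, scipy, OpenCV 4.12 (cv2) and the standard library are available. Lean on these libraries where they do the work, as an engineer would, in place of code of your own. Each camera call takes 0.05 s, during which the arm holds its last target. There are 200 camera calls.

## Working session

There is one attempt and no reset: what is moved stays moved. The work goes in short steps, Python scripts to look and compute and a tool call to move; the robot and the scene stay as the last step left them, time stands still between calls to the robot, and variables do not carry over. Pictures are saved under pics/ and viewed, at most 10 in all, crops included, and the job is handed in when it is done.

Besides the shell and the picture viewer there is one more tool, called after "Emit:" by a JSON object that holds its "method" and its "body". servo_tool: Moves the arm, as the interface text tells. Its arguments: {"type":"object","properties":{"commands":{"type":"array","items":{"type":"array","items":{"type":"array","items":{"type":"number"}}}}},"required":["commands"]}

```bash
ls; mkdir -p pics; python3 - <<'E'
from station import r
import cv2,pickle,numpy as np
for n in ("scene","top"):
    c=r.capture(n); pickle.dump(c,open(n+".pkl","wb")); cv2.imwrite(f"pics/{n}.png",c["pixels"][:,:,::-1])
    print(n,-c["R"].T@c["t"],c["camera_matrix"].round(0).tolist())
s=r.sense(); print({k:np.round(v,3).tolist() for k,v in s.items()})
E
```

```text
pics
scene [-0.32383519 -0.5814529   1.15986066] [[581.0, 0.0, 322.0], [0.0, 581.0, 237.0], [0.0, 0.0, 1.0]]
top [-0.2126072   0.09100729  1.48815704] [[581.0, 0.0, 316.0], [0.0, 581.0, 236.0], [0.0, 0.0, 1.0]]
{'time_s': 0.1, 'joints': [-48.783, 22.086, 0.39, -0.024, -68.409, -14.815], 'joint_velocities': [-0.082, -0.116, 0.292, 0.124, -0.007, 0.028], 'effort': [-0.0, -39.169, 18.793, 4.232, 0.013, -0.0], 'tcp_pos': [0.278, -0.559, 0.233], 'ee_rot': [[-0.896, -0.445, -0.001], [-0.445, 0.896, 0.002], [0.0, 0.002, -1.0]], 'wrist_force': [-0.699, -0.041, -0.151], 'moment': [0.013, 0.048, 0.003], 'gripper_force': 0.0, 'gripper_width': 0.999}
```

View pics/scene.png

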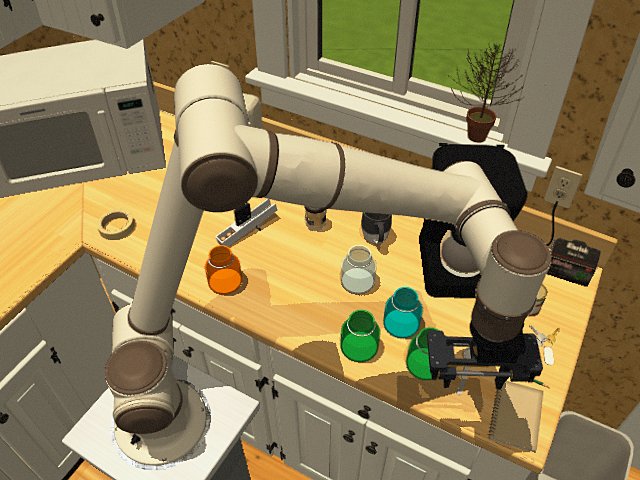

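View pics/top.png

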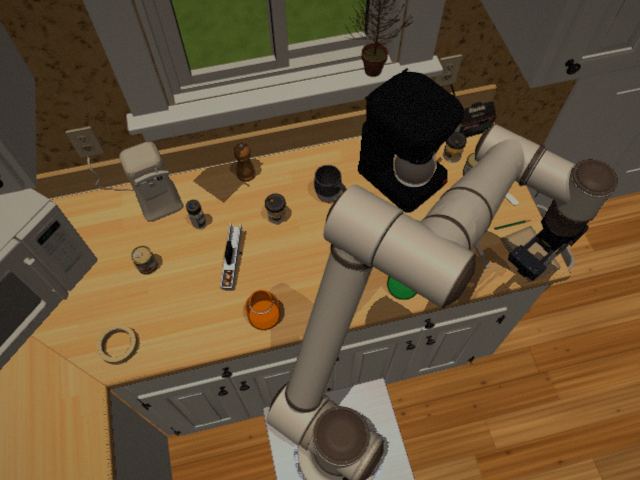

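Scene picture: the clear jar is at (359,270). Lookalikes are green (361,336) and (425,355), turquoise (403,312) and orange (224,270); I choose the clear one. There is only one chute, at (246,222) in the scene view and (231,257) in the top view. Its nuts are at the near end, about (228,280), and its handle is at about (229,250). I'll check both in one close crop.

```bash
cat > h.py <<'E'
import numpy as np,cv2
def ray(c,uv,z):
    "world point on plane z for each pixel"
    p=cv2.undistortPoints(np.array(uv,float).reshape(-1,1,2),c["camera_matrix"],np.array(c["dist"]))[:,0]
    d=np.c_[p,np.ones(len(p))]@c["R"]; o=-c["R"].T@c["t"]
    return o+d*((z-o[2])/d[:,2])[:,None]
def proj(c,X):
    return cv2.projectPoints(np.array(X,float).reshape(-1,1,3),cv2.Rodrigues(c["R"])[0],c["t"],c["camera_matrix"],np.array(c["dist"]))[0][:,0]
E
python3 - <<'E'
import pickle,cv2,numpy as np
from h import *
S=pickle.load(open("scene.pkl","rb"));T=pickle.load(open("top.pkl","rb"))
f=lambda c,x,y,w,h:cv2.resize(c["pixels"][y:y+h,x:x+w,::-1],(400,600) ,interpolation=cv2.INTER_CUBIC)
cv2.imwrite("pics/crop1.png",np.hstack([f(T,205,217,60,90),f(S,329,225,60,90)]))
print("chute ends",ray(T,[[228,288]],0.01),ray(T,[[236,226]],0.04),"handle",ray(T,[[229,250]],.09))
print("jar bottom/ rim", ray(S,[[358,292]],0),ray(S,[[360,254]],.11))
for n,uv in dict(honey=[276,203],spice=[194,207],mug=[328,178],orange=[263,300],yellow=[143,255]).items(): print(n,ray(T,[uv],.09).round(3))
E
```

```text
chute ends [[0.48846187 0.18734681 0.01      ]] [[0.66129202 0.13056291 0.04      ]] handle [[0.56129588 0.16073843 0.09      ]]
jar bottom/ rim [[ 0.52904274 -0.2122021   0.        ]] [[ 0.55632348 -0.1979537   0.11      ]]
honey [[0.678 0.006 0.09 ]]
spice [[0.722 0.234 0.09 ]]
mug [[ 0.725 -0.159  0.09 ]]
orange [[0.395 0.099 0.09 ]]
yellow [[0.603 0.39  0.09 ]]
```

View pics/crop1.png

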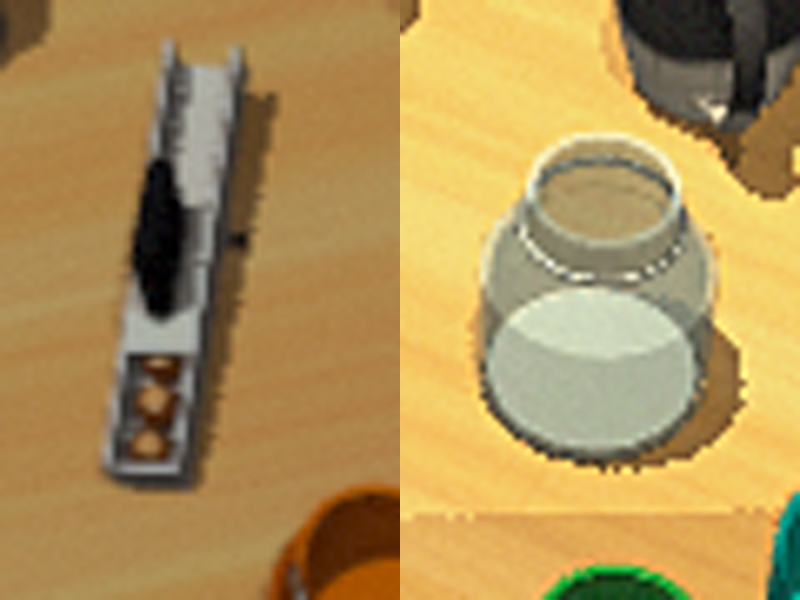

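The crop confirms both. The chute has its nuts at the near end and its spout pointing away, on a heading of about -18°. The colourless jar has its rim centre near scene (360,253), i.e. at about (0.556, -0.198). I'm moving above the handle, turning so that tool x lines up with chute x.

Emit:
{"method": "servo_tool", "body": {"commands": [[[0,-28,26,-3,0,0,-0.118],[0,-57,53,-7,0,0,-0.236],[0,-85,79,-10,0,0,-0.354],[0,-113,106,-13,0,0,-0.472],[0,-141,132,-17,0,0,-0.59]]]}}

```text
time_s: 0.6
tcp_pos: [0.3455, -0.3771, 0.2501]
ee_rot: [[-0.493, -0.87, -0.001], [-0.87, 0.493, 0.001], [-0.0, 0.001, -1.0]]
wrist_force: [0.6, -0.1, 0.4]
gripper_width: 1.0
gripper_force: 0.0
```

Emit:
{"method": "servo_tool", "body": {"commands": [[[0,-38,6,-3,0,0,-0.118],[0,-76,12,-7,0,0,-0.236],[0,-115,19,-10,0,0,-0.354],[0,-153,25,-13,0,0,-0.472],[0,-191,31,-17,0,0,-0.59]]]}}

```text
time_s: 1.1
tcp_pos: [0.4134, -0.196, 0.2674]
ee_rot: [[0.075, -0.997, -0.001], [-0.997, -0.075, 0.0], [-0.0, 0.001, -1.0]]
wrist_force: [0.8, -0.0, 1.0]
gripper_width: 1.002
gripper_force: 0.0
```

Emit:
{"method": "servo_tool", "body": {"commands": [[[0,-35,-16,-3,0,0,-0.118],[0,-70,-32,-7,0,0,-0.236],[0,-105,-48,-10,0,0,-0.354],[0,-141,-64,-13,0,0,-0.472],[0,-176,-81,-17,0,0,-0.59]]]}}

```text
time_s: 1.6
tcp_pos: [0.4818, -0.0149, 0.2844]
ee_rot: [[0.617, -0.787, -0.001], [-0.787, -0.617, 0.0], [-0.001, 0.001, -1.0]]
wrist_force: [0.9, -0.1, 0.7]
gripper_width: 0.999
gripper_force: 0.0
```

Emit:
{"method": "servo_tool", "body": {"commands": [[[0,-20,-33,-3,0,0,-0.118],[0,-40,-66,-7,0,0,-0.236],[0,-61,-99,-10,0,0,-0.354],[0,-81,-132,-13,0,0,-0.472],[0,-101,-165,-17,0,0,-0.59]]]}}

```text
time_s: 2.1
tcp_pos: [0.5504, 0.166, 0.3011]
ee_rot: [[0.951, -0.31, -0.001], [-0.31, -0.951, -0.0], [-0.001, 0.001, -1.0]]
wrist_force: [0.5, -0.8, 0.4]
gripper_width: 0.999
gripper_force: 0.0
```

```bash
python3 - <<'E'
from station import r
import cv2,pickle,numpy as np
for n,m in (("wrist","w1"),("top","t2")):
    c=r.capture(n); pickle.dump(c,open(m+".pkl","wb")); cv2.imwrite(f"pics/{m}.png",c["pixels"][:,:,::-1])
    print(-c["R"].T@c["t"])
s=r.sense();print(np.round(s["joints"],1))
E
```

```text
[0.61460446 0.14403887 0.45257521]
[-0.2126072   0.09100729  1.48815704]
[ 33.   15.1  -0.   -0.  -74.9  38.9]
```

View pics/w1.png

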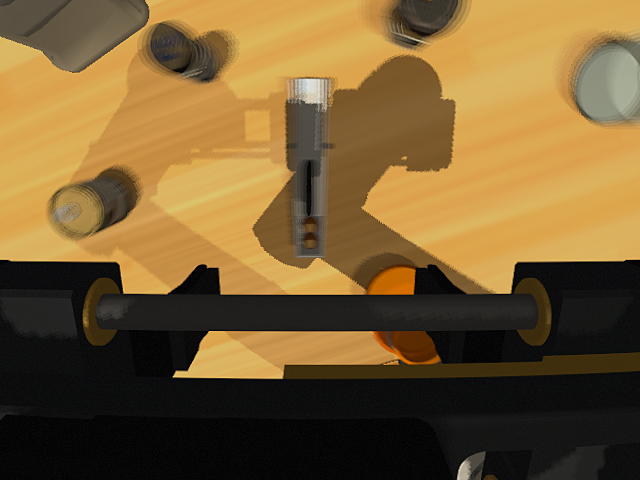

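View pics/t2.png

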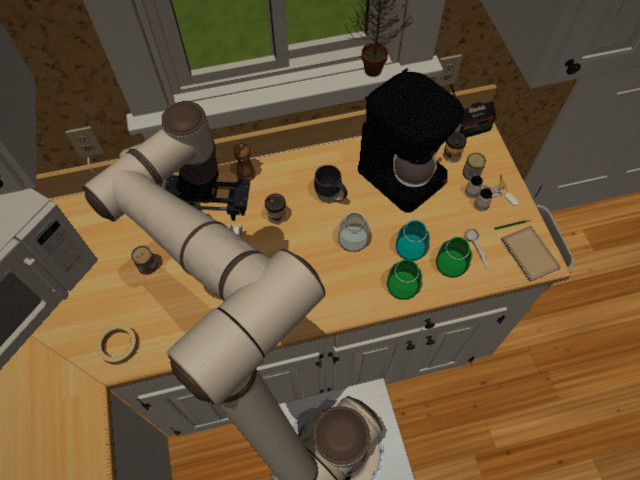

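Wrist picture: the chute stands upright in the image, spout end at (311,80), rear end at (309,257), handle top at about (309,160)–(309,215). Top picture: the clear jar is now unobstructed, with its mouth near (354,225).

```bash
python3 - <<'E'
import pickle,cv2,numpy as np
from h import *
W=pickle.load(open("w1.pkl","rb"));T=pickle.load(open("t2.pkl","rb"))
g=W["pixels"].max(2)
for v in (162,175,190,205,213): print(v,g[v,298:322])
print(g[60:270:3,309])
p=ray(W,[[309,162],[309,213]],.098);print(p, np.degrees(np.arctan2(*(p[0]-p[1])[1::-1])))
q=ray(W,[[309,257]],.02)[0];s=ray(W,[[311.5,80]],.05)[0];print(q,s)
# jar rim in top
cv2.imwrite("pics/j.png",cv2.resize(T["pixels"][205:265,325:385,::-1],(600,600),interpolation=cv2.INTER_CUBIC))
E
```

```text
162 [ 82  73  71  73  62  59  58  47  40  44  18   5  21  39  38  45  57  58
  62  69  69  70  92 125]
175 [ 67  71  60  57  57  50  41  45  36  12  10  13   8  39  40  42  55  56
  58  67  67  83 116 124]
190 [ 68  72  64  56  59  48  43  43  26   7   4   4   2  47  63  63  86  88
  91 106 105 109 117 122]
205 [ 95 105  92  85  87  72  63  68  38  14   8  15   8  47  64  63  86  86
  89 104 104 113 115 120]
213 [ 95 103 106  84  85  89  62  64  70  21   7   9  47  63  58  75  85  85
 103 103 102 118 118 113]
[221 220 220 221 221 226 117 224 222 224 225 218 217 215 205  78  82  83
  82  81  80  82  81  82  81  81  82  81  82  81  82  80  80  68   5   6
  12  12   8  11   8   8   6   8  10   9  11  13  15  14  13   9  57  53
  62 113 113 101  49  59 101 113 112  69  72  93 127 123 110 226]
[[0.59120638 0.1587077  0.098     ]
 [0.54671405 0.17341386 0.098     ]] -18.290391263597964
[0.48208945 0.19631747 0.02      ] [0.66304586 0.13336394 0.05      ]
```

View pics/j.png

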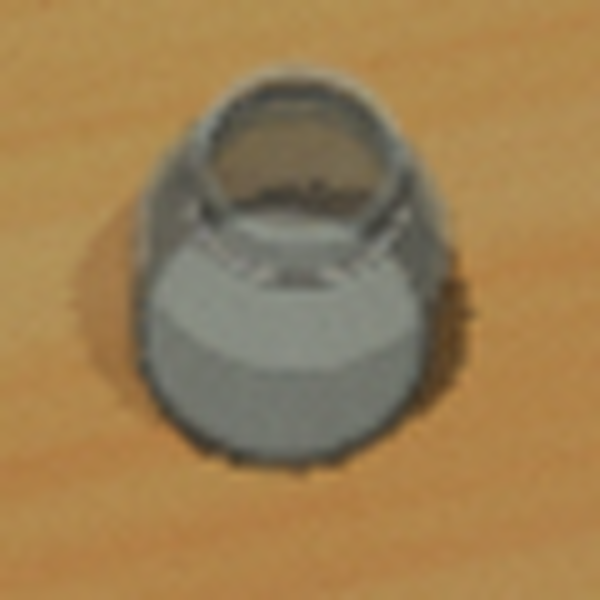

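Emit:
{"method": "servo_tool", "body": {"commands": [[[0,6,-2,40,0,0,0],[0,12,-4,80,0,0,0],[0,18,-6,120,0,0,0],[0,18,-6,140,0,0,0],[0,18,-6,140,0,0,0]]]}}

```text
time_s: 2.7
tcp_pos: [0.5669, 0.1628, 0.1574]
ee_rot: [[0.948, -0.317, -0.008], [-0.317, -0.948, -0.004], [-0.007, 0.006, -1.0]]
wrist_force: [-0.1, -0.5, 0.9]
gripper_width: 1.001
gripper_force: 0.0
```

```bash
python3 - <<'E'
from station import r
import cv2,pickle,numpy as np
from h import *
c=r.capture("wrist"); pickle.dump(c,open("w2.pkl","wb"))
s=r.sense();tcp=np.array(s["tcp_pos"]);R=np.array(s["ee_rot"])
g=c["pixels"].max(2).astype(int)
pr=proj(c,[[.569,.166,.098]])[0];print("pred",pr)
m=((g<32)).astype(np.uint8);m[260:]=0
n,l,st,ce=cv2.connectedComponentsWithStats(m)
for i in range(1,n):
    if st[i,4]>60: print(st[i],ce[i])
cv2.imwrite("pics/w2.png",c["pixels"][:,:,::-1])
T=pickle.load(open("t2.pkl","rb"));print("jar top-cam",ray(T,[[354.9,220]],.11))
E
```

```text
pred [307.4994763  252.36939942]
[  73    0   58   67 1352] [113.21745562  37.55399408]
[483   0  54  10 260] [505.38461538   4.25      ]
[138  11  15  58 137] [147.24087591  41.89781022]
[128  69  34  11  75] [145.62666667  75.01333333]
[ 303  198   21   62 1184] [313.3589527  229.69510135]
jar top-cam [[ 0.55791721 -0.19253685  0.11      ]]
```

View pics/w2.png

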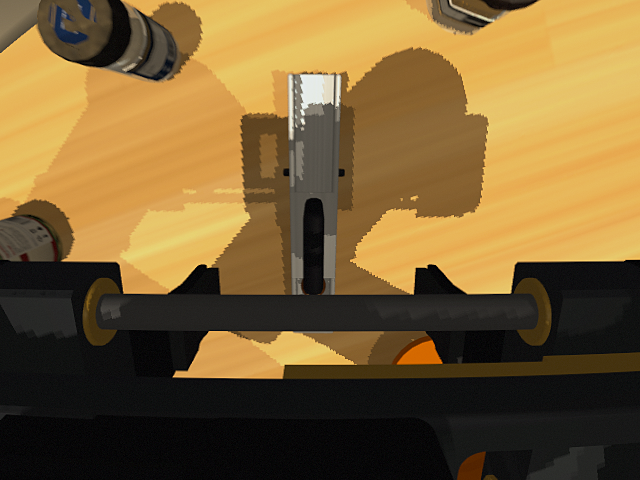

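Wrist picture: the handle spans (313,198)–(313,292), the foot's ends are at (287,172) and (342,172), and the spout end is at (315,74).

```bash
python3 - <<'E'
import pickle,cv2,numpy as np
from h import *
from station import r
c=pickle.load(open("w2.pkl","rb"))
f=ray(c,[[287,172],[342,172]],.005);print("foot",f,np.linalg.norm(f[0]-f[1]))
m=f.mean(0);h=ray(c,[[313.4,200],[313.4,291]],.095);print("handle",h,h.mean(0))
y=(f[0]-f[1]);print("yaw",np.degrees(np.arctan2(y[1],y[0]))-90, np.degrees(np.arctan2(*(h[0]-h[1])[1::-1])))
a=np.radians(-18.3);u=np.array([np.cos(a),np.sin(a),0])
print("grip from foot",m-.037*u)
s=r.sense();t=np.array(s["tcp_pos"]);R=np.array(s["ee_rot"]);print(t,np.degrees(np.arctan2(R[1,0],R[0,0])))
for g in (m-.037*u,h.mean(0)): g=g.copy();g[2]=.07;print((R.T@(g-t)*1000).round(1))
E
```

```text
foot [[0.60804924 0.17114438 0.005     ]
 [0.59453855 0.13069076 0.005     ]] 0.042650130966744394
handle [[0.59591912 0.15344974 0.095     ]
 [0.54429484 0.17077071 0.095     ]] [0.57010698 0.16211023 0.095     ]
yaw -18.468281372450363 -18.547628925481952
grip from foot [0.56616515 0.16253529 0.005     ]
[0.5685626  0.16351506 0.160143  ] -18.43256967958203
[-1.7  1.4 90.2]
[ 2.1  0.6 90.1]
```

Emit:
{"method": "servo_tool", "body": {"commands": [[[0,0,1,40,0,0,0],[0,0,1,70,0,0,0],[0,0,1,91,0,0,0],[0,0,1,91,0,0,0],[0,0,1,91,0,0,0]]]}}

```text
time_s: 3.25
tcp_pos: [0.5704, 0.164, 0.0725]
ee_rot: [[0.949, -0.315, 0.003], [-0.315, -0.949, 0.001], [0.002, -0.002, -1.0]]
wrist_force: [0.3, 0.9, 0.3]
gripper_width: 1.002
gripper_force: 0.0
```

Emit:
{"method": "servo_tool", "body": {"commands": [[[0.6,0,0,0,0,0,0],[0.75,0,0,0,0,0,0],[0.85,0,0,0,0,0,0],[1,0,0,0,0,0,0],[1,0,0,0,0,0,0]]]}}

```text
time_s: 3.75
tcp_pos: [0.5692, 0.1636, 0.0709]
ee_rot: [[0.949, -0.315, 0.0], [-0.315, -0.949, 0.0], [0.0, -0.0, -1.0]]
wrist_force: [-0.4, -0.1, 0.0]
gripper_width: 0.631
gripper_force: 0.0
```

Emit:
{"method": "servo_tool", "body": {"commands": [[[1,0,0,0,0,0,0],[1,0,0,0,0,0,0],[1,0,0,0,0,0,0],[1,0,0,0,0,0,0],[1,0,0,0,0,0,0]]]}}

```text
time_s: 4.25
tcp_pos: [0.5691, 0.1636, 0.0705]
ee_rot: [[0.949, -0.315, -0.0], [-0.315, -0.949, -0.0], [-0.0, 0.0, -1.0]]
wrist_force: [-0.4, -0.1, 0.1]
gripper_width: 0.177
gripper_force: 0.0
```

Emit:
{"method": "servo_tool", "body": {"commands": [[[1,0,0,0,0,0,0],[1,0,0,0,0,0,0],[1,0,0,0,0,0,0],[1,0,0,0,0,0,0],[1,0,0,0,0,0,0]]]}}

```text
time_s: 4.75
tcp_pos: [0.5691, 0.1635, 0.0705]
ee_rot: [[0.949, -0.315, -0.0], [-0.315, -0.949, -0.0], [-0.0, 0.0, -1.0]]
wrist_force: [0.4, -0.7, 0.3]
gripper_width: 0.137
gripper_force: 30.0
```

Emit:
{"method": "servo_tool", "body": {"commands": [[[1,0,0,-3,0,0,0],[1,0,0,-10,0,0,0],[1,0,0,-20,0,0,0],[1,0,0,-32,0,0,0],[1,0,0,-45,0,0,0]]]}}

```text
time_s: 5.25
tcp_pos: [0.5692, 0.1636, 0.1169]
ee_rot: [[0.949, -0.315, 0.0], [-0.315, -0.949, 0.0], [0.0, -0.0, -1.0]]
wrist_force: [0.4, 0.6, -2.6]
gripper_width: 0.136
gripper_force: 30.0
```

Emit:
{"method": "servo_tool", "body": {"commands": [[[1,0,0,-14,0,0,0],[1,0,0,-28,0,0,0],[1,0,0,-40,0,0,0],[1,0,0,-50,0,0,0],[1,0,0,-55,0,0,0]]]}}

```text
time_s: 5.75
tcp_pos: [0.5695, 0.1638, 0.1721]
ee_rot: [[0.949, -0.315, 0.002], [-0.315, -0.949, 0.001], [0.001, -0.002, -1.0]]
wrist_force: [-0.2, -0.2, -2.2]
gripper_width: 0.133
gripper_force: 30.0
```

```bash
cat > meas.py <<'E'
from station import r
import cv2,pickle,numpy as np,sys
from h import *
c=r.capture("wrist");m=sys.argv[1];pickle.dump(c,open(m+".pkl","wb"));cv2.imwrite(f"pics/{m}.png",c["pixels"][:,:,::-1])
s=r.sense();print({k:np.round(s[k],3).tolist() for k in("time_s","joints","tcp_pos","ee_rot","wrist_force","moment","gripper_width","gripper_force")})
E
python3 meas.py w3
```

```text
{'time_s': 5.8, 'joints': [31.691, 21.686, -9.39, 0.019, -58.775, 39.927], 'tcp_pos': [0.57, 0.164, 0.172], 'ee_rot': [[0.949, -0.315, 0.002], [-0.315, -0.949, 0.001], [0.002, -0.002, -1.0]], 'wrist_force': [-0.463, 1.13, -1.721], 'moment': [-0.029, 0.094, 0.022], 'gripper_width': 0.136, 'gripper_force': 29.985}
```

View pics/w3.png

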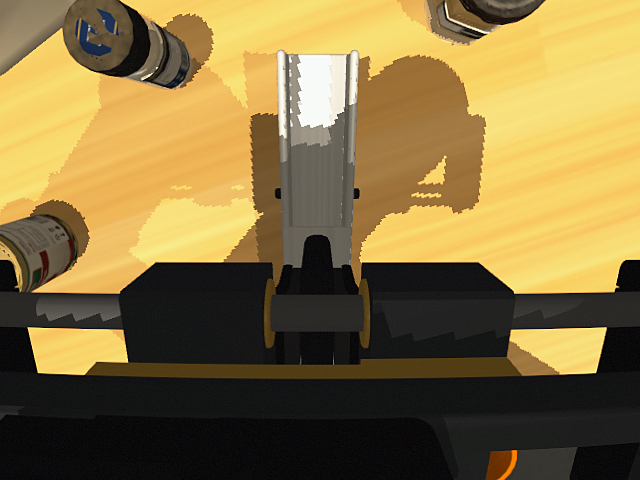

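Wrist picture: the chute hangs straight in the jaws, with foot ends at (276,193) and (359,193) and the spout floor's end at (317,55).

```bash
python3 - <<'E'
import pickle,numpy as np
from h import *
from station import r
s=r.sense();t=np.array(s["tcp_pos"]);R=np.array(s["ee_rot"])
c=pickle.load(open("w3.pkl","rb"));z0=t[2]-.0705
f=ray(c,[[276,193],[359,193]],z0+.005);p=ray(c,[[317,55]],z0+.0344)[0]
print(np.linalg.norm(f[0]-f[1]))
for n,q in(("foot",f.mean(0)),("tip",p)): print(n,(R.T@(q-t)*1000).round(1))
E
```

```text
0.04655344585692565
foot [34.2  1.6 65.6]
tip [101.5   1.2  36.3]
```

Emit:
{"method": "servo_tool", "body": {"commands": [[[1,1,6,-4,0,0,0.02],[1,3,18,-8,0,0,0.06],[1,5,33,-12,0,0,0.115],[1,7,50,-16,0,0,0.17],[1,9,66,-20,0,0,0.225]]]}}

```text
time_s: 6.3
tcp_pos: [0.5561, 0.0964, 0.1903]
ee_rot: [[0.852, -0.523, -0.002], [-0.523, -0.852, -0.001], [-0.001, 0.001, -1.0]]
wrist_force: [0.3, -0.1, -1.8]
gripper_width: 0.136
gripper_force: 30.0
```

Emit:
{"method": "servo_tool", "body": {"commands": [[[1,5,13,-2,0,0,0.045],[1,10,25,-4,0,0,0.09],[1,14,37,-6,0,0,0.135],[1,19,50,-8,0,0,0.18],[1,24,62,-8,0,0,0.225]]]}}

```text
time_s: 6.8
tcp_pos: [0.5451, 0.0316, 0.1988]
ee_rot: [[0.715, -0.699, 0.0], [-0.699, -0.715, 0.0], [0.0, -0.0, -1.0]]
wrist_force: [-0.1, -0.1, -2.2]
gripper_width: 0.136
gripper_force: 30.0
```

Emit:
{"method": "servo_tool", "body": {"commands": [[[1,7,11,0,0,0,0.045],[1,15,22,0,0,0,0.09],[1,22,33,0,0,0,0.135],[1,30,44,0,0,0,0.18],[1,37,55,0,0,0,0.225]]]}}

```text
time_s: 7.3
tcp_pos: [0.5332, -0.0337, 0.1985]
ee_rot: [[0.541, -0.841, -0.0], [-0.841, -0.541, -0.0], [0.0, 0.0, -1.0]]
wrist_force: [0.8, -0.3, -2.7]
gripper_width: 0.134
gripper_force: 30.0
```

```bash
python3 meas.py w4; python3 - <<'E'
import pickle,numpy as np,cv2
from h import *
T=pickle.load(open("t2.pkl","rb"));print("coffee corners z0",ray(T,[[362,190],[405,210]],0).round(3).tolist())
E
```

```text
{'time_s': 7.35, 'joints': [13.669, 14.89, -15.381, 0.02, -59.793, 18.899], 'tcp_pos': [0.533, -0.035, 0.198], 'ee_rot': [[0.538, -0.843, -0.001], [-0.843, -0.538, -0.001], [-0.0, 0.001, -1.0]], 'wrist_force': [-0.788, -0.625, -2.595], 'moment': [-0.153, 0.236, -0.024], 'gripper_width': 0.136, 'gripper_force': 29.984}
coffee corners z0 [[0.717, -0.265, 0.0], [0.616, -0.37, 0.0]]
```

View pics/w4.png

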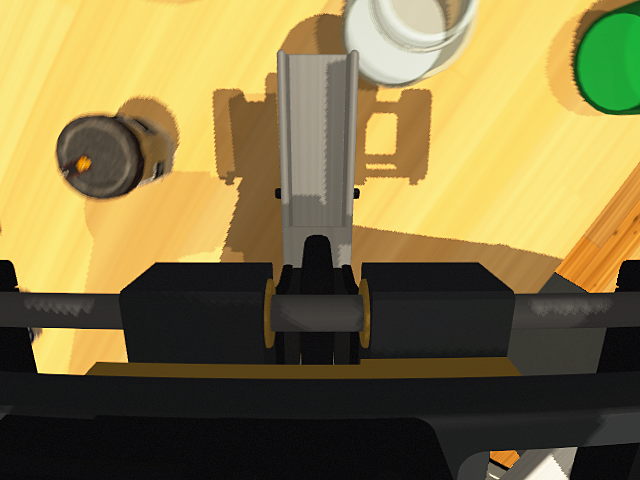

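Wrist picture: the jar is at top centre-right, with its body bottom at (410,86) and rim bottom near (425,57). The chute is still held straight. I'll finish the swing to hover and check the rim with an overlay.

Emit:
{"method": "servo_tool", "body": {"commands": [[[1,10,9,0,0,0,0.045],[1,20,18,0,0,0,0.09],[1,30,28,0,0,0,0.135],[1,37,37,0,0,0,0.18],[1,40,43,0,0,0,0.225]]]}}

```text
time_s: 7.85
tcp_pos: [0.5186, -0.0909, 0.1985]
ee_rot: [[0.338, -0.941, -0.0], [-0.941, -0.338, -0.0], [-0.0, 0.0, -1.0]]
wrist_force: [0.5, -0.0, -1.9]
gripper_width: 0.134
gripper_force: 30.0
```

Emit:
{"method": "servo_tool", "body": {"commands": [[[1,0,0,0,0,0,0],[1,0,0,0,0,0,0],[1,0,0,0,0,0,0],[1,0,0,0,0,0,0],[1,0,0,0,0,0,0]]]}}

```text
time_s: 8.35
tcp_pos: [0.5192, -0.0893, 0.1986]
ee_rot: [[0.343, -0.939, 0.0], [-0.939, -0.343, 0.0], [0.0, -0.0, -1.0]]
wrist_force: [0.3, -0.6, -2.5]
gripper_width: 0.137
gripper_force: 30.0
```

```bash
python3 meas.py w5; python3 - <<'E'
import pickle,numpy as np,cv2
from h import *
c=pickle.load(open("w5.pkl","rb"))
a=np.linspace(0,2*np.pi,40)
b=lambda R,z:proj(c,np.c_[.557+R*np.cos(a),-.195+R*np.sin(a),0*a+z])
im=cv2.resize(c["pixels"][0:240,160:480,::-1].copy(),(800,600),interpolation=cv2.INTER_CUBIC)
for R,z,col in((.029,.11,(0,0,255)),(.045,0,(255,0,0))):
    for p in b(R,z): cv2.circle(im,tuple(int(v) for v in (p-[160,0])*2.5),2,col,-1)
cv2.imwrite("pics/ov.png",im); print(proj(c,[[.557,-.195,.11]]))
E
```

```text
{'time_s': 8.4, 'joints': [7.901, 14.204, -16.32, -0.002, -59.475, 12.183], 'tcp_pos': [0.519, -0.089, 0.199], 'ee_rot': [[0.343, -0.939, 0.0], [-0.939, -0.343, 0.0], [-0.0, -0.0, -1.0]], 'wrist_force': [0.073, -1.092, -1.328], 'moment': [-0.011, 0.105, 0.025], 'gripper_width': 0.134, 'gripper_force': 29.985}
[[317.11834559  54.40974123]]
```

View pics/ov.png

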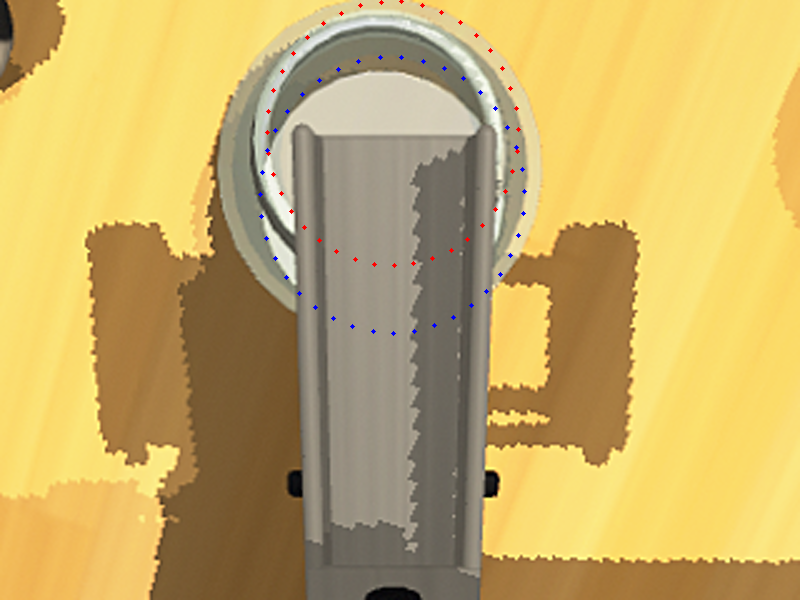

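Overlay: the real rim (254–508, top 12) sits about 12 px left of and 12 px below the prediction. The jar is therefore about 3 mm nearer and 3 mm to the chute's left. I'm shifting +8 mm in x and -3 mm in y, then lowering.

Emit:
{"method": "servo_tool", "body": {"commands": [[[1,2,-1,6,0,0,0],[1,5,-2,15,0,0,0],[1,8,-3,25,0,0,0],[1,8,-3,33,0,0,0],[1,8,-3,36,0,0,0]]]}}

```text
time_s: 8.9
tcp_pos: [0.5238, -0.0962, 0.1608]
ee_rot: [[0.342, -0.94, -0.003], [-0.94, -0.342, -0.0], [-0.001, 0.003, -1.0]]
wrist_force: [0.2, 0.5, -2.9]
gripper_width: 0.132
gripper_force: 30.0
```

Emit:
{"method": "servo_tool", "body": {"commands": [[[1,0,0,0,0,0,0],[1,0,0,0,0,0,0],[1,0,0,0,0,0,0],[1,0,0,0,0,0,0],[1,0,0,0,0,0,0]]]}}

```text
time_s: 9.4
tcp_pos: [0.5247, -0.096, 0.1629]
ee_rot: [[0.343, -0.939, 0.001], [-0.939, -0.343, 0.0], [0.0, -0.001, -1.0]]
wrist_force: [0.8, -0.2, -1.9]
gripper_width: 0.142
gripper_force: 30.0
```

Emit:
{"method": "servo_tool", "body": {"commands": [[[1,0,0,0.5,0,0,0],[1,0,0,1,0,0,0],[1,0,0,2,0,0,0],[1,0,0,3,0,0,0],[1,0,0,3,0,0,0]]]}}

```text
time_s: 9.9
tcp_pos: [0.5244, -0.096, 0.1593]
ee_rot: [[0.343, -0.939, -0.001], [-0.939, -0.343, 0.0], [-0.0, 0.001, -1.0]]
wrist_force: [-0.3, -0.0, -2.3]
gripper_width: 0.137
gripper_force: 30.0
```

Emit:
{"method": "servo_tool", "body": {"commands": [[[1,0,0,0,0,0,0],[1,0,0,0,0,0,0],[1,0,0,0,0,0,0],[1,0,0,0,0,0,0],[1,0,0,0,0,0,0]]]}}

```text
time_s: 10.4
tcp_pos: [0.5246, -0.096, 0.1596]
ee_rot: [[0.343, -0.939, 0.0], [-0.939, -0.343, 0.0], [0.0, -0.0, -1.0]]
wrist_force: [-0.8, 0.5, -2.1]
gripper_width: 0.138
gripper_force: 30.0
```

```bash
python3 meas.py w6; cat > sen.py <<'E'
from station import r
import numpy as np
F=[]
for i in range(4):
    s=r.sense(); F.append(np.r_[s["wrist_force"],s["moment"]]); r.capture("wrist") if i<3 else 0
F=np.array(F);print("t",s["time_s"],"tcp",np.round(s["tcp_pos"],4));print(F.round(2)[:,2],"mean",F.mean(0).round(2));
R=np.array(s["ee_rot"]);print("pitch",np.arctan2(-(R.T@[0,0,-1])[0],1).round(3),"m_tool",(R.T@F.mean(0)[3:]).round(3),"j",np.round(s["joints"],1))
E
python3 sen.py
```

```text
{'time_s': 10.45, 'joints': [7.062, 17.077, -18.529, 0.0, -54.392, 12.993], 'tcp_pos': [0.525, -0.096, 0.16], 'ee_rot': [[0.343, -0.939, 0.0], [-0.939, -0.343, 0.0], [0.0, -0.0, -1.0]], 'wrist_force': [0.551, -0.351, -1.726], 'moment': [-0.077, 0.127, -0.02], 'gripper_width': 0.135, 'gripper_force': 29.985}
t 10.6 tcp [ 0.5246 -0.096   0.1596]
[-1.73 -1.99 -2.19 -1.47] mean [ 0.24 -0.18 -1.85 -0.03  0.11  0.02]
pitch -0.0 m_tool [-0.108 -0.012 -0.018] j [  7.1  17.1 -18.5  -0.  -54.4  13. ]
```

Emit:
{"method": "servo_tool", "body": {"commands": [[[1,0,0,0.5,0,0,0],[1,0,0,1,0,0,0],[1,0,0,1.5,0,0,0],[1,0,0,2,0,0,0],[1,0,0,2,0,0,0]]]}}

```text
time_s: 11.1
tcp_pos: [0.5246, -0.096, 0.1574]
ee_rot: [[0.343, -0.939, -0.0], [-0.939, -0.343, 0.0], [-0.0, 0.0, -1.0]]
wrist_force: [0.1, -0.2, -1.7]
gripper_width: 0.137
gripper_force: 30.0
```

```bash
python3 sen.py
```

```text
t 11.25 tcp [ 0.5246 -0.0961  0.1576]
[-1.74 -2.87 -1.92 -1.59] mean [-0.03 -0.09 -2.03 -0.02  0.1  -0.02]
pitch 0.0 m_tool [-0.097 -0.014  0.025] j [  7.1  17.2 -18.7   0.  -54.1  13. ]
```

Emit:
{"method": "servo_tool", "body": {"commands": [[[1,0,0,0.3,0,0,0],[1,0,0,0.5,0,0,0],[1,0,0,0.7,0,0,0],[1,0,0,0.7,0,0,0],[1,0,0,0.7,0,0,0]]]}}

```text
time_s: 11.75
tcp_pos: [0.5246, -0.096, 0.1568]
ee_rot: [[0.343, -0.939, -0.0], [-0.939, -0.343, -0.0], [0.0, 0.0, -1.0]]
wrist_force: [0.2, 0.2, -2.1]
gripper_width: 0.133
gripper_force: 30.0
```

```bash
python3 sen.py
```

```text
t 11.9 tcp [ 0.5246 -0.096   0.1569]
[-2.15 -1.18 -2.36 -2.53] mean [ 0.01  0.09 -2.06 -0.02  0.11  0.01]
pitch 0.0 m_tool [-0.106 -0.016 -0.008] j [  7.1  17.2 -18.7   0.  -54.   13. ]
```

Emit:
{"method": "servo_tool", "body": {"commands": [[[1,0,0,0.2,0,0,0],[1,0,0,0.4,0,0,0],[1,0,0,0.6,0,0,0],[1,0,0,0.6,0,0,0],[1,0,0,0.6,0,0,0]]]}}

```text
time_s: 12.4
tcp_pos: [0.5246, -0.096, 0.1564]
ee_rot: [[0.343, -0.939, 0.0], [-0.939, -0.343, -0.0], [0.0, -0.0, -1.0]]
wrist_force: [0.3, 0.9, -1.1]
gripper_width: 0.138
gripper_force: 30.0
```

```bash
python3 sen.py
```

```text
t 12.55 tcp [ 0.5247 -0.096   0.1564]
[-1.14 -0.89 -1.4  -0.91] mean [-0.17  0.9  -1.09  0.03  0.19 -0.01]
pitch 0.0 m_tool [-0.172 -0.092  0.009] j [  7.1  17.3 -18.8   0.  -53.9  13. ]
```

Emit:
{"method": "servo_tool", "body": {"commands": [[[1,0,0,0.2,0,0,0],[1,0,0,0.4,0,0,0],[1,0,0,0.5,0,0,0],[1,0,0,0.5,0,0,0],[1,0,0,0.5,0,0,0]]]}}

```text
time_s: 13.05
tcp_pos: [0.5247, -0.096, 0.1561]
ee_rot: [[0.343, -0.939, 0.0], [-0.939, -0.343, 0.0], [0.0, -0.0, -1.0]]
wrist_force: [-1.0, 2.7, 2.1]
gripper_width: 0.133
gripper_force: 30.0
```

```bash
python3 sen.py
```

```text
t 13.2 tcp [ 0.5247 -0.096   0.156 ]
[2.1  3.37 2.64 2.56] mean [-1.64  2.32  2.67  0.32  0.54 -0.06]
pitch 0.0 m_tool [-0.401 -0.488  0.065] j [  7.1  17.3 -18.8  -0.  -53.9  13. ]
```

Contact: about 4.7 N vertical and 2.7 N along the chute. I'm easing off slightly and starting to tip about the rest point.

Emit:
{"method": "servo_tool", "body": {"commands": [[[1,0.4,0,-0.9,0,-0.01,0],[1,0.8,0,-1.7,0,-0.02,0],[1,1.8,0,-3.2,0,-0.04,0],[1,2.8,0,-4.7,0,-0.06,0],[1,2.8,0,-4.7,0,-0.06,0]]]}}

```text
time_s: 13.7
tcp_pos: [0.5261, -0.099, 0.1606]
ee_rot: [[0.341, -0.94, -0.02], [-0.938, -0.341, 0.058], [-0.061, -0.001, -0.998]]
wrist_force: [-0.4, 1.8, 1.5]
gripper_width: 0.137
gripper_force: 30.0
```

```bash
python3 sen.py
```

```text
t 13.85 tcp [ 0.5259 -0.0989  0.1605]
[1.54 2.33 1.95 1.52] mean [-0.67  1.42  1.84  0.06  0.12  0.03]
pitch -0.059 m_tool [-0.09  -0.096 -0.021] j [  4.8  18.  -15.5  -3.9 -57.4  17.4]
```

Emit:
{"method": "servo_tool", "body": {"commands": [[[1,0.7,0,-1.1,0,-0.015,0],[1,1.4,0,-2.2,0,-0.03,0],[1,2.1,0,-3.3,0,-0.045,0],[1,2.9,0,-4.5,0,-0.06,0],[1,2.9,0,-4.5,0,-0.06,0]]]}}

```text
time_s: 14.35
tcp_pos: [0.527, -0.1019, 0.1648]
ee_rot: [[0.339, -0.94, -0.041], [-0.933, -0.342, 0.113], [-0.121, -0.0, -0.993]]
wrist_force: [1.0, 0.5, 1.5]
gripper_width: 0.132
gripper_force: 30.0
```

```bash
python3 sen.py
```

```text
t 14.5 tcp [ 0.5269 -0.1018  0.1647]
[ 1.51 -0.04  0.16 -0.12] mean [ 1.03 -0.28  0.38 -0.53 -0.32  0.01]
pitch -0.119 m_tool [ 0.118  0.608 -0.025] j [  2.5  18.9 -12.4  -7.5 -60.9  21.3]
```

Emit:
{"method": "servo_tool", "body": {"commands": [[[1,0.7,0,-1.0,0,-0.015,0],[1,1.4,0,-2.1,0,-0.03,0],[1,2.1,0,-3.3,0,-0.045,0],[1,2.9,0,-4.6,0,-0.06,0],[1,2.9,0,-4.6,0,-0.06,0]]]}}

```text
time_s: 15.0
tcp_pos: [0.5279, -0.105, 0.169]
ee_rot: [[0.336, -0.94, -0.062], [-0.924, -0.342, 0.17], [-0.18, 0.0, -0.984]]
wrist_force: [-0.6, 1.3, 1.0]
gripper_width: 0.134
gripper_force: 30.0
```

```bash
python3 sen.py
```

```text
t 15.15 tcp [ 0.5278 -0.1049  0.1689]
[ 0.96  0.03 -0.18  0.78] mean [ 0.39  0.18  0.4  -0.53 -0.29 -0.01]
pitch -0.177 m_tool [ 0.096  0.594 -0.011] j [  0.3  19.9  -9.4 -10.7 -64.6  24.7]
```

Emit:
{"method": "servo_tool", "body": {"commands": [[[1,0.7,0,-1.25,0,-0.015,0],[1,1.4,0,-2.5,0,-0.03,0],[1,2.1,0,-3.7,0,-0.045,0],[1,2.8,0,-4.9,0,-0.06,0],[1,2.8,0,-4.9,0,-0.06,0]]]}}

```text
time_s: 15.65
tcp_pos: [0.5291, -0.1085, 0.1732]
ee_rot: [[0.332, -0.94, -0.082], [-0.913, -0.342, 0.224], [-0.239, 0.0, -0.971]]
wrist_force: [0.6, 0.8, 0.3]
gripper_width: 0.137
gripper_force: 30.0
```

```bash
python3 sen.py
```

```text
t 15.8 tcp [ 0.529  -0.1084  0.1732]
[0.3  0.82 0.53 0.32] mean [ 0.26  0.24  0.49 -0.65 -0.21 -0.01]
pitch -0.233 m_tool [-0.024  0.683  0.017] j [ -2.   20.9  -6.5 -13.7 -68.4  27.7]
```

Emit:
{"method": "servo_tool", "body": {"commands": [[[1,0,0,0,0,0,0],[1,0,0,0,0,0,0],[1,0.9,0,-1.6,0,-0.02,0],[1,1.9,0,-3.3,0,-0.04,0],[1,1.9,0,-3.3,0,-0.04,0]]]}}

```text
time_s: 16.3
tcp_pos: [0.5301, -0.111, 0.1761]
ee_rot: [[0.328, -0.94, -0.095], [-0.903, -0.342, 0.261], [-0.278, 0.0, -0.961]]
wrist_force: [0.2, 0.3, 0.4]
gripper_width: 0.137
gripper_force: 30.0
```

```bash
python3 sen.py
```

```text
t 16.45 tcp [ 0.53   -0.1109  0.176 ]
[ 0.37  0.42 -0.33 -0.94] mean [ 0.53  0.1  -0.12 -0.67 -0.14 -0.  ]
pitch -0.27 m_tool [-0.096  0.674  0.029] j [ -3.4  21.7  -4.6 -15.6 -70.9  29.5]
```

Emit:
{"method": "servo_tool", "body": {"commands": [[[1,0.7,0,-1.25,0,-0.015,0],[1,1.4,0,-2.5,0,-0.03,0],[1,2.1,0,-3.7,0,-0.045,0],[1,2.8,0,-4.9,0,-0.06,0],[1,2.8,0,-4.9,0,-0.06,0]]]}}

```text
time_s: 16.95
tcp_pos: [0.5316, -0.115, 0.1799]
ee_rot: [[0.322, -0.94, -0.114], [-0.886, -0.342, 0.314], [-0.334, -0.0, -0.943]]
wrist_force: [0.2, 0.1, -0.4]
gripper_width: 0.138
gripper_force: 30.0
```

```bash
python3 sen.py
```

```text
t 17.1 tcp [ 0.5315 -0.1148  0.1799]
[-0.38  0.35  0.06 -0.98] mean [ 0.38 -0.3  -0.23 -0.9  -0.24  0.03]
pitch -0.322 m_tool [-0.09   0.927  0.004] j [ -5.5  23.   -1.8 -18.2 -74.6  31.9]
```

Emit:
{"method": "servo_tool", "body": {"commands": [[[1,0.7,0,-1.2,0,-0.015,0],[1,1.4,0,-2.4,0,-0.03,0],[1,2.1,0,-3.6,0,-0.045,0],[1,2.8,0,-4.75,0,-0.06,0],[1,2.8,0,-4.75,0,-0.06,0]]]}}

```text
time_s: 17.6
tcp_pos: [0.5332, -0.119, 0.1835]
ee_rot: [[0.315, -0.94, -0.133], [-0.865, -0.342, 0.366], [-0.39, -0.0, -0.921]]
wrist_force: [0.7, 0.5, -0.4]
gripper_width: 0.136
gripper_force: 30.0
```

```bash
python3 sen.py
```

```text
t 17.75 tcp [ 0.533  -0.1188  0.1835]
[-0.39 -0.17  0.45 -0.88] mean [ 0.41 -0.35 -0.25 -1.13 -0.34  0.02]
pitch -0.371 m_tool [-0.069  1.184  0.004] j [ -7.6  24.3   0.8 -20.6 -78.3  33.9]
```

Emit:
{"method": "servo_tool", "body": {"commands": [[[1,0.7,0,-1.25,0,-0.015,0],[1,1.4,0,-2.5,0,-0.03,0],[1,2.1,0,-3.7,0,-0.045,0],[1,2.8,0,-4.85,0,-0.06,0],[1,2.8,0,-4.85,0,-0.06,0]]]}}

```text
time_s: 18.25
tcp_pos: [0.5346, -0.1232, 0.1868]
ee_rot: [[0.307, -0.94, -0.152], [-0.842, -0.342, 0.418], [-0.444, -0.0, -0.896]]
wrist_force: [0.4, -0.4, -0.1]
gripper_width: 0.135
gripper_force: 30.0
```

```bash
python3 sen.py
```

```text
t 18.4 tcp [ 0.5345 -0.123   0.1868]
[-0.06 -0.56 -1.67 -0.91] mean [ 0.04 -0.88 -0.8  -1.29 -0.44 -0.01]
pitch -0.417 m_tool [-0.024  1.366  0.022] j [ -9.5  25.8   3.4 -22.9 -82.1  35.6]
```

Emit:
{"method": "servo_tool", "body": {"commands": [[[1,0.7,0,-1.0,0,-0.015,0],[1,1.4,0,-2.2,0,-0.03,0],[1,2.1,0,-3.4,0,-0.045,0],[1,2.8,0,-4.6,0,-0.06,0],[1,2.8,0,-4.6,0,-0.06,0]]]}}

```text
time_s: 18.9
tcp_pos: [0.5363, -0.1275, 0.1898]
ee_rot: [[0.297, -0.94, -0.17], [-0.815, -0.342, 0.467], [-0.497, -0.0, -0.868]]
wrist_force: [0.0, -0.4, 0.8]
gripper_width: 0.135
gripper_force: 30.0
```

```bash
python3 sen.py; python3 - <<'E'
from station import r
import cv2,pickle,numpy as np
from h import *
for n in("top","scene","wrist"):
    c=r.capture(n);pickle.dump(c,open(n+"7.pkl","wb"));h=cv2.cvtColor(c["pixels"],cv2.COLOR_RGB2HSV)
    p=proj(c,[[.554,-.194,.02]])[0];print(n,p)
E
```

```text
t 19.05 tcp [ 0.5361 -0.1272  0.1898]
[ 0.82 -0.09  0.64  0.81] mean [ 0.29 -1.04  0.54 -1.38 -0.48  0.  ]
pitch -0.461 m_tool [-0.02  1.46  0.01] j [-11.3  27.2   5.9 -25.2 -85.7  37.1]
top [354.26849757 236.93614755]
scene [356.43715935 277.70974096]
wrist [325.3719022    8.36648039]
```

```bash
python3 - <<'E'
import cv2,pickle,numpy as np
a=pickle.load(open("scene.pkl","rb"))["pixels"];b=pickle.load(open("scene7.pkl","rb"))["pixels"]
for im in(a,b):
    print(im[262:296:3,342:378:4].tolist()[2][:9]); h=cv2.cvtColor(im,cv2.COLOR_RGB2HSV)[255:296,338:382]
    m=((h[...,0]<18)&(h[...,1]>110)&(h[...,2]<170)).astype(np.uint8)
    print(m.sum(), "dark",(h[...,2]<50).sum())
    print("\n".join("".join(".#"[v] for v in row) for row in m[::2]))
T=pickle.load(open("top7.pkl","rb"))["pixels"];h=cv2.cvtColor(T,cv2.COLOR_RGB2HSV)[205:256,335:375]
m=((h[...,0]<18)&(h[...,1]>110)&(h[...,2]<170));print("top");print("\n".join("".join("o" if d<50 else ".#"[int(v)] for v,d in zip(row,rd)) for row,rd in zip(m[::2],h[::2,:,2])))
E
```

```text
[[176, 174, 141], [161, 159, 134], [156, 153, 123], [201, 199, 166], [206, 207, 175], [149, 144, 119], [163, 163, 133], [167, 164, 133], [147, 149, 121]]
110 dark 0
............................................
............................................
............................................
............................................
............................................
............................................
............................................
............................................
............................................
............................................
......................................##....
.......................................##...
.....................................#.###..
......................................#.##..
.....................................###.#..
....................................####.##.
.....#.............................##.##....
.................................##..###....
..............................########......
.............##............########.........
.....................#.#..#........
[... 1489 characters left out ...]
...
........................................
........................................
........................................
........................................
........................................
........................................
........................................
........................................
........................................
........................................
........................................
........................................
........................................
......................................##
....#..##..#.#.........#################
###........#############################
........#.#.##########.#################
```

```bash
python3 - <<'E'
import cv2,pickle,numpy as np
a=pickle.load(open("scene.pkl","rb"))["pixels"].astype(int);b=pickle.load(open("scene7.pkl","rb"))["pixels"].astype(int)
d=(b-a)[252:298,336:384].mean(2)
ch=" .:-=+*#"
print("\n".join("".join("+" if v>25 else "#" if v<-40 else "-" if v<-18 else "." for v in r) for r in d[::2]))
w=pickle.load(open("wrist7.pkl","rb"))["pixels"];h=cv2.cvtColor(w,cv2.COLOR_RGB2HSV)
m=((h[...,0]<20)&(h[...,1]>90)).astype(np.uint8)
print("wrist");print("\n".join("".join("#" if v else "o" if q<50 else "." for v,q in zip(r,s)) for r,s in zip(m[0:270:6,250:390:3],h[0:270:6,250:390:3,2])))
E
```

```text
..-###########.-####-------.........########.---
.......#######-####--------######..############.
..........-#-.#####------#######.-..############
....-...-.-#......----#-###-###-....-###########
...........#............##-..-.--..-.--#########
............##....................#....-########
-.............##................#......-########
.................-####.######.-........-########
....-..................................-########
............##-........................-########
...##-...-#####-............#####-.....-########
#####-..#######............########......#######
#####-....###-.........-###########........#####
######...#####-.......-#######..............####
#####...########......########..............####
#####...########........#####.........#......###
.###.....-####.......................#......####
.....#......................................####
...#####...................................#####
##########...............................####..#
#############.........................#######...
###################..............###########....
######################
[... 1492 characters left out ...]
............................
###.#######....................................
#########o.........................oo..........
##.########........................#...........
..########.....................................
###########....................................
.#########.....................................
###########.......................#............
###########....................................
#######.###....................................
###########........oooooooo........#######.....
###########.......ooooooooo.......#############
###########.......ooooooooo.......#############
####.######.......oooooooooo......#############
oooooooo####......oooooooooo......####ooooooooo
```

The difference image shows four dark blobs inside the jar. I'm tipping slightly more to be sure, then returning.

Emit:
{"method": "servo_tool", "body": {"commands": [[[1,0.7,0,-1.2,0,-0.015,0],[1,1.4,0,-2.4,0,-0.03,0],[1,1.4,0,-2.4,0,-0.03,0],[1,1.4,0,-2.4,0,-0.03,0],[1,1.4,0,-2.4,0,-0.03,0]]]}}

```text
time_s: 19.7
tcp_pos: [0.5368, -0.1293, 0.1913]
ee_rot: [[0.292, -0.939, -0.179], [-0.801, -0.343, 0.491], [-0.523, -0.0, -0.853]]
wrist_force: [1.4, -1.3, 1.1]
gripper_width: 0.135
gripper_force: 30.0
```

```bash
python3 sen.py; python3 - <<'E'
from station import r
import pickle,numpy as np
a=pickle.load(open("scene.pkl","rb"))["pixels"].astype(int);b=r.capture("scene")["pixels"].astype(int)
d=(b-a)[270:290,336:384].mean(2)
print("\n".join("".join("#" if v<-40 else "-" if v<-18 else "." for v in r) for r in d))
E
```

```text
t 19.85 tcp [ 0.5368 -0.1292  0.1913]
[1.07 1.18 0.5  2.57] mean [ 1.51 -0.86  1.33 -1.3  -0.56 -0.05]
pitch -0.481 m_tool [ 1.00e-01  1.41e+00 -1.00e-03] j [-12.2  28.    7.2 -26.2 -87.5  37.7]
............##-...............-........-########
....#.....-####.............-###.......-########
...##-...-#####-............#####-.....-########
#####-..#######-...........#######......########
#####-..#######............########......#######
#####-..-######..........-.########.......######
#####-....###-.........-###########........#####
######....-##..........###########..........####
######...#####-.......-#######..............####
#####...#######-......-#######..............####
#####...########......########..............####
#####-..########.......#######..............####
#####...########........#####.........#......###
..##....########.........-..................####
.###......####.......................#......####
..#..........................................###
............................................####
...........................................#####
......##...................................#####
.....####.................................######
```

Emit:
{"method": "servo_tool", "body": {"commands": [[[1,-2,0,-4,0,0,0],[1,-7,0,-12,0,0,0],[1,-13,0,-22,0,0,0],[1,-20,0,-33,0,0,0],[1,-26,0,-43,0,0,0]]]}}

```text
time_s: 20.4
tcp_pos: [0.5369, -0.1295, 0.2431]
ee_rot: [[0.293, -0.939, -0.178], [-0.801, -0.343, 0.491], [-0.522, -0.001, -0.853]]
wrist_force: [-0.5, -0.1, -0.7]
gripper_width: 0.136
gripper_force: 30.0
```

Emit:
{"method": "servo_tool", "body": {"commands": [[[1,-21,-8,13,0,0.11,0],[1,-42,-15,26,0,0.22,0],[1,-63,-23,39,0,0.33,0],[1,-84,-30,52,0,0.44,0],[1,-105,-38,65,0,0.55,0]]]}}

```text
time_s: 20.9
tcp_pos: [0.5302, 0.0006, 0.2428]
ee_rot: [[0.342, -0.94, 0.005], [-0.94, -0.342, -0.002], [0.004, -0.003, -1.0]]
wrist_force: [0.4, -0.5, -1.1]
gripper_width: 0.136
gripper_force: 30.0
```

Emit:
{"method": "servo_tool", "body": {"commands": [[[1,-24,-7,20,0,0,0],[1,-48,-15,45,0,0,0],[1,-72,-22,75,0,0,0],[1,-96,-30,100,0,0,0],[1,-96,-30,120,0,0,0]]]}}

```text
time_s: 21.4
tcp_pos: [0.5252, 0.1025, 0.1205]
ee_rot: [[0.345, -0.939, 0.0], [-0.939, -0.345, 0.001], [-0.001, -0.0, -1.0]]
wrist_force: [-0.3, 0.4, -2.3]
gripper_width: 0.136
gripper_force: 30.0
```

Emit:
{"method": "servo_tool", "body": {"commands": [[[1,0,0,0,0,0,0],[1,0,0,0,0,0,0],[1,0,0,0,0,0,0],[1,0,0,0,0,0,0],[1,0,0,0,0,0,0]]]}}

```text
time_s: 21.9
tcp_pos: [0.5259, 0.0998, 0.122]
ee_rot: [[0.342, -0.94, 0.002], [-0.94, -0.342, 0.001], [-0.0, -0.002, -1.0]]
wrist_force: [0.5, 0.6, -1.8]
gripper_width: 0.136
gripper_force: 30.0
```

```bash
python3 meas.py w8; python3 sen.py; python3 - <<'E'
import pickle,cv2,numpy as np
c=pickle.load(open("w8.pkl","rb"))["pixels"].max(2)
print("row193",c[190:196:2,270:282].tolist(),c[190:196:2,352:366].tolist());print(c[40:70,317])
E
```

```text
{'time_s': 21.95, 'joints': [28.118, 19.722, -20.998, 0.002, -49.193, -8.103], 'tcp_pos': [0.526, 0.1, 0.122], 'ee_rot': [[0.342, -0.94, 0.001], [-0.94, -0.342, 0.001], [-0.0, -0.002, -1.0]], 'wrist_force': [-0.502, 0.411, -2.149], 'moment': [-0.006, 0.126, 0.071], 'gripper_width': 0.137, 'gripper_force': 29.985}
t 22.1 tcp [0.5255 0.0999 0.1212]
[-2.15 -1.74 -3.36 -2.11] mean [-0.14  0.4  -2.34  0.03  0.12  0.03]
pitch -0.0 m_tool [-0.101 -0.065 -0.03 ] j [ 28.1  19.8 -21.   -0.  -49.2  -8.1]
row193 [[116, 116, 117, 120, 102, 33, 15, 17, 18, 17, 22, 120], [117, 115, 117, 122, 104, 33, 15, 21, 19, 14, 22, 117], [117, 117, 116, 118, 127, 50, 9, 16, 17, 15, 4, 115]] [[155, 155, 35, 17, 26, 24, 18, 86, 170, 162, 159, 157, 159, 157], [156, 154, 40, 29, 32, 34, 24, 36, 174, 164, 159, 158, 157, 159], [156, 116, 31, 24, 30, 28, 19, 33, 171, 161, 158, 157, 158, 159]]
[166 166 166 165 164 164 163 162 164 162 163 162 163 156 141 152 163 163
 162 161 163 164 163 163 161 163 162 162 162 161]
```

Emit:
{"method": "servo_tool", "body": {"commands": [[[1,0,0,15,0,0,0],[1,0,0,30,0,0,0],[1,0,0,40,0,0,0],[1,0,0,45,0,0,0],[1,0,0,47,0,0,0]]]}}

```text
time_s: 22.6
tcp_pos: [0.5254, 0.0999, 0.0735]
ee_rot: [[0.343, -0.939, -0.001], [-0.939, -0.343, -0.0], [0.0, 0.001, -1.0]]
wrist_force: [0.0, 0.3, -2.4]
gripper_width: 0.132
gripper_force: 30.0
```

Emit:
{"method": "servo_tool", "body": {"commands": [[[1,0,0,1,0,0,0],[1,0,0,2,0,0,0],[1,0,0,3,0,0,0],[1,0,0,3.5,0,0,0],[1,0,0,3.5,0,0,0]]]}}

```text
time_s: 23.1
tcp_pos: [0.5255, 0.1, 0.0705]
ee_rot: [[0.343, -0.939, 0.0], [-0.939, -0.343, 0.0], [-0.0, -0.0, -1.0]]
wrist_force: [0.2, -0.4, -2.0]
gripper_width: 0.136
gripper_force: 30.0
```

```bash
python3 sen.py
```

```text
t 23.25 tcp [0.5255 0.1    0.0705]
[-2.03 -2.   -1.91 -2.01] mean [-0.04 -0.18 -1.99  0.03  0.08  0.03]
pitch -0.0 m_tool [-0.07  -0.053 -0.026] j [ 28.2  23.7 -24.1   0.  -42.3  -8.1]
```

Emit:
{"method": "servo_tool", "body": {"commands": [[[1,0,0,0.3,0,0,0],[1,0,0,0.5,0,0,0],[1,0,0,0.7,0,0,0],[1,0,0,0.7,0,0,0],[1,0,0,0.7,0,0,0]]]}}

```text
time_s: 23.75
tcp_pos: [0.5256, 0.1, 0.0705]
ee_rot: [[0.343, -0.939, 0.0], [-0.939, -0.343, 0.0], [0.0, -0.0, -1.0]]
wrist_force: [-1.6, -0.3, 5.2]
gripper_width: 0.134
gripper_force: 30.0
```

```bash
python3 sen.py
```

```text
t 23.9 tcp [0.5256 0.1    0.0704]
[5.25 4.59 4.82 5.12] mean [-2.38  0.14  4.94  0.04  0.8   0.04]
pitch 0.0 m_tool [-0.738 -0.316 -0.038] j [ 28.2  23.7 -24.1   0.  -42.2  -8.1]
```

Resting on the worktop. Release, rise and check.

Emit:
{"method": "servo_tool", "body": {"commands": [[[0.7,0,0,0,0,0,0],[0.5,0,0,0,0,0,0],[0.4,0,0,0,0,0,0],[0.4,0,0,0,0,0,0],[0.4,0,0,0,0,0,0]]]}}

```text
time_s: 24.4
tcp_pos: [0.5255, 0.1, 0.0696]
ee_rot: [[0.343, -0.939, -0.0], [-0.939, -0.343, -0.0], [0.0, 0.0, -1.0]]
wrist_force: [-0.3, -0.4, 0.6]
gripper_width: 0.501
gripper_force: 0.0
```

Emit:
{"method": "servo_tool", "body": {"commands": [[[0.4,0,0,0,0,0,0],[0.4,0,0,0,0,0,0],[0.4,0,0,-10,0,0,0],[0.4,0,0,-30,0,0,0],[0.4,0,0,-60,0,0,0]]]}}

```text
time_s: 24.9
tcp_pos: [0.5245, 0.0995, 0.1296]
ee_rot: [[0.343, -0.939, -0.003], [-0.939, -0.343, -0.001], [0.0, 0.004, -1.0]]
wrist_force: [-0.5, 0.2, 0.5]
gripper_width: 0.598
gripper_force: 0.0
```

Emit:
{"method": "servo_tool", "body": {"commands": [[[0.4,0,0,-30,0,0,0],[0.4,0,0,-60,0,0,0],[0.4,-30,0,-90,0,0,0],[0.4,-60,0,-120,0,0,0],[0.4,-60,0,-120,0,0,0]]]}}

```text
time_s: 25.4
tcp_pos: [0.5065, 0.1594, 0.2556]
ee_rot: [[0.346, -0.938, 0.01], [-0.938, -0.346, 0.005], [-0.001, -0.011, -1.0]]
wrist_force: [0.4, -0.3, 0.9]
gripper_width: 0.601
gripper_force: 0.0
```

```bash
python3 - <<'E'
from station import r
import pickle,numpy as np,cv2
from h import *
s=r.sense();print(s["time_s"],s["tcp_pos"],s["gripper_width"])
a=pickle.load(open("t2.pkl","rb"))["pixels"].astype(int);c=r.capture("top");b=c["pixels"].astype(int)
print("\n".join("".join("#" if v<-30 else "+" if v>30 else "." for v in q) for q in (b-a)[205:258,335:375].mean(2)))
w=r.capture("wrist");t,R=np.array(s["tcp_pos"]),np.array(s["ee_rot"])
u=np.array([.343,-.939,0]);v=np.array([.939,.343,0]);o=np.array([.5256,.1,0])+.009*u
g=w["pixels"].max(2)
for n,p in(("foot",o+.025*u+[0,0,.005]),("handle",o-.012*u+[0,0,.098]),("tip",o+.0939*u+[0,0,.034])): print(n,proj(w,[p])[0])
x,y=proj(w,[o+.025*u+[0,0,.005]])[0].astype(int)
print("\n".join("".join("o" if q<40 else "." if q<140 else "+" for q in r_) for r_ in g[max(y-60,0):y+90:4,x-50:x+50:2]))
E
```

```text
25.4 [0.50652585 0.15936089 0.25564979] 0.60078320450178
........................................
........................................
........................................
........................................
........................................
........................................
........................................
........................................
........................................
........................................
........................................
........................................
........................................
........................................
........................................
........................................
........................................
........................................
........................................
........................................
........................................
....................###.................
...................#####................
...................######...............
..................#######...............
..................
[... 2467 characters left out ...]
..........ooooooo.++...+..+++++++++..
+++++++++..............ooooooo.+......+++++++++..+
+++++++++..............ooooooo.+.....+++++++++..++
+++++++++..............ooooooo.......+++++++++.+++
++++++++...............ooooooo......+++++++++..+++
+++++++++..............ooooooo......++++++++..++++
++.++.+++..............ooooooo......+++++++..+++++
++++++++++.............ooooooo.....++++++++.+++++.
++++++++++.............ooooooo.....+++++++..++++++
+++++++++++..............ooo.......++++++..+++++++
+++++++++++........................++++++.++++++++
+++++++++++...............+........+++++.+++++++++
++++++++++++..............++.......++++..+++++++++
+++++++++++...........+...+........++++.++++++++++
```

```bash
python3 -c "
from station import r
print(r.finish_job())"
```

```text
the job is handed in; nothing more can be done
None
```

I handed the job in at about 25 s, with no verdict returned: all four nuts are in the clear jar, which camera checks show had not moved, and the empty chute is standing released on its foot about 0.3 m from it.

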